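Turn the fastener carousel to the long bolts and hold it

ROBOT

A 6-joint arm with a two-finger parallel gripper is mounted at the origin on the work surface. World frame = base frame: x ahead of the robot, y to its left, z up, the work surface at z = 0. Lengths are in m, angles in rad, forces in N, time in s.
With the tool pointing down it reaches from about 0.3 to 0.775 m from the base axis. Payload 14.6 kg.
Tool frame: the origin (TCP) lies on the centre line of the jaws, within the pads' length; the fingertips stand 19 mm ahead of it and the grasp point (between the pads) is the TCP; y points along the fingers, x is the direction in which the jaws open and shut, and the axes are right-handed (so a half turn about y gives the same grasp; the last joint's range is limited). The gripper opens to 94 mm and grips with 3 to 60 N. Pads are 16 mm wide; open, the fingers measure 119 mm over their backs; the gripper's body (75 mm by 177 mm) begins 78 mm behind the grasp point.
Start: joints at [1.099, 0.3, 1.521, -0, 1.321, -0.067], TCP at [0.217, 0.506, 0.201] pointing down, gripper open.
Joint ranges: [-3.03, 3.03], [-0.79, 2.21], [0.23, 2.52], [-1.04, 4.18], [0, 3.07], [-2.55, 2.55]. Speed limits (rad/s): [2.22, 2.22, 2.57, 3.14, 3.14, 3.14].

INTERFACE

Orientations are given as [roll, pitch, yaw] about the fixed x, y, z axes, in that order (R = Rz(yaw) Ry(pitch) Rx(roll)).
In Python, from station import get_obs, cams, workorder gives the robot as it stands.
- The arm moves only by the shell command python3 -m handwheel 'ROWS' [FORCE]. ROWS is JSON, a list of rows, each an object of numbers: "fingers": the opening, from -1 (shut) to 1 (fully open); "x", "y", "z": the shift along the tool's x, y, z in m; "spin": the turn about the tool's y in degrees. In form: [{"fingers": .., "x": .., "y": .., "z": .., "spin": ..}, ...]. A call has exactly 10 rows; each row is the pose to reach, as a shift and turn from the pose commanded when the call began, along the tool's axes at that moment; what a row does not reach only later rows make up. A row lasts 1/10 s, in which the tool goes at most 50 mm and 8.59 degrees, less where a joint would pass 70% of its speed; a pose out of reach is approached as far as the arm can. A call with a gripper value outside its range is refused whole. The fingers move at their own pace and stop on an object; FORCE is the grip in N (left out, the last holds). Time passes only in rows, so rows that repeat a pose let the fingers close, or fill a call up. It gives the time, the measured TCP pose, the force and the opening at its end, in the units of the state.
- get_obs(): the state, without advancing time (a new reading comes with each control period).
- cams.camera(name): name is "side" or "top" or "wrist"; returns (picture, depth): 480x640x3 uint8, red, green, blue; 480x640 float32, m along the optical axis (not along the pixel's ray), 0 where there is no reading.
- cams.get_calibration(name): a dict with "fx", "fy", "cx", "cy" (pixels), "view" (4x4, takes a point from world to camera coordinates). Camera axes: x right, y down, z forward; pixel columns grow to the right and rows downward; lengths in m; the calibration is good to about 2 mm. A picture is of the moment at which its call begins: read the wrist's pose just before it. get_calibration takes no time and is no camera call; for the wrist camera it gives the pose at the moment of the call.
- workorder.hand_in(): hands the job in, once; it reports no verdict.
The state is a dict: "time_s": time; "qpos": joint angles; "joint_vel": joint speeds; "tau": joint torques, N m; "ee_pos": TCP position; "eef_rot": TCP orientation; "force": force on the tool from outside, world axes, zero at the start; "moment": the same for the moment, N m; "grip_width": finger opening in m.
Only numpy, scipy, OpenCV 4.12 (cv2) and the standard library are available. Lean on these libraries where they do the work, as an engineer would, in place of code of your own. Each camera call takes 0.05 s, during which the arm holds its last target. There are 200 camera calls.

TASK

Set up for measuring the long bolts: first lay the aluminium straightedge flat on the bench with one long side flush against the front edge of the carousel's base board (the edge nearest the robot), about centred on that edge, and let go of it. Then turn the carousel by its handle until the jar with the long bolts standing in it faces squarely front, over the middle of that edge, and finish while holding the carousel still there with the handle in your grip. Leave the straightedge in its place and everything else on the bench where it is.

Things in the scene. Friction and masses are not known exactly. Their poses are not given: they have to be found in the camera images.
- base: square grey base board of the carousel, 270 x 270 x 12 mm, fixed. Origin under its centre, on the carousel's axis; z up. Its -x side is the front edge (faces the robot, within 0.3 rad): a vertical face 135 mm from the origin, 12 mm high. Nothing stands on the board within 55 mm of that edge
- carousel: turntable on the board; turns endlessly about the vertical axis through its origin (= base's origin), friction 0.06 N m, no detents. Deck radius 77 mm, top at 34 mm; six grey jars (44 mm across, 50 tall) at radius 53 mm, five filled to the rim with nuts and washers, one with long hex bolts standing up to 126 mm above the bench. Its -x points to that jar; axes parallel to the base's = jar at front
- handle (a point): centre of the carousel's handle: wooden bar on a central post, 70 mm long (along the carousel's x: one end points at the long-bolt jar), 16 mm wide, 32 mm high, from 166 to 198 mm above the bench; grip it across its 16 mm from above and turn. Axes are the carousel's
- bolt_jar (a point): centre of the rim of the jar with the long bolts, 53 mm from the axis, 84 mm above the bench; turns with the carousel
- front_spot (a point): fixed point on the base where the rim's centre of the front jar lies: 53 mm from the axis towards the middle of the front edge, 84 mm above the bench
- straightedge: loose aluminium straightedge lying flat, 0.15 to 0.31 kg: plate 44 mm wide (x) x 220 long (y) x 5 thick, with an upright grip rib along its middle, 12 mm wide (x) x 90 long (y), from 5 to 35 mm above the underside. Origin under its centre, z up; same either way round. Laid flush, its origin is 157 mm in front of the base's
- big_bolt: bystander: thick hex bolt, 31 mm head, 70 mm tall, standing on its head; origin under its centre
- big_nut: bystander: steel nut, 38 mm across, 16 mm high; origin under its centre
- washer_stack: bystander: stack of washers, 50 mm across, 15 mm high; origin under its centre
- spanner: bystander: open-ended steel spanner lying flat, about 180 mm long along its x
- flat_bar: bystander: plain dark steel flat bar, 150 (x) x 25 x 8 mm, with no grip rib; origin under its centre
Things that resemble listed ones, but are neither listed nor needed, are in the scene too. Of the things shaped like the straightedge, the aluminium one is meant.

How it is judged:
By the outcome, as a careful person would: the job done as asked, in the order asked, and still so for the second after the job is handed in, while the arm keeps its last pose, push and grip.
It also fails if it takes over 64 s, if anything falls off the work surface, if the arm or the gripper's body presses on something with over 40 N, if the wrist force passes 120 N, or if a joint passes its speed limit or range.

## Working session

There is one attempt and no reset: what is moved stays moved. The work goes in short steps, Python scripts to look and compute and a shell command to move; the robot and the scene stay as the last step left them, time stands still between calls to the robot, and variables do not carry over. Pictures are saved under pics/ and viewed, about 8 in all and at most 12, crops included, and the job is handed in when it is done.

```bash
mkdir -p pics; ls; cat > h.py <<'E'
import numpy as np, cv2
from station import get_obs, cams, workorder
def snap(n):
    K=cams.get_calibration(n); p,d=cams.camera(n)
    return K,p,d
def save(p,f): cv2.imwrite('pics/'+f,cv2.cvtColor(p,cv2.COLOR_RGB2BGR))
def ray(K,u,v,z):
    "pixels -> world on plane z"
    V=np.array(K['view']);R=V[:3,:3];t=V[:3,3];c=-R.T@t
    u=np.atleast_1d(u).astype(float);v=np.atleast_1d(v).astype(float)
    d=np.stack([(u-K['cx'])/K['fx'],(v-K['cy'])/K['fy'],np.ones_like(u)],-1)@R
    s=(z-c[2])/d[:,2]
    return c+d*s[:,None]
def cloud(K,d):
    V=np.array(K['view']);R=V[:3,:3];t=V[:3,3]
    v,u=np.mgrid[:480,:640]
    P=np.stack([(u-K['cx'])/K['fx']*d,(v-K['cy'])/K['fy']*d,d],-1)
    return (P-t)@R
E
python3 - <<'E'
from h import *
o=get_obs();print({k:np.round(v,3) for k,v in o.items()})
ims=[]
for n in('top','side'):
    K,p,d=snap(n); np.savez(f'{n}0.npz',p=p,d=d); save(p,n+'0.png')
    V=np.array(K['view']);print(n,np.round(-V[:3,:3].T@V[:3,3],3),K['fx'],(d>0).mean())
E
```

```text
pics
{'time_s': np.float64(0.0), 'qpos': array([ 1.099,  0.3  ,  1.522,  0.   ,  1.321, -0.067]), 'joint_vel': array([-0.001,  0.001,  0.001,  0.001, -0.   , -0.001]), 'tau': array([ 0.0000e+00, -5.3181e+01, -3.5273e+01,  7.1000e-02,  2.4000e-02,
       -0.0000e+00]), 'ee_pos': array([0.216, 0.505, 0.201]), 'eef_rot': array([-1.571e+00,  1.000e-03,  1.166e+00]), 'force': array([-0.377,  0.077,  0.16 ]), 'moment': array([-0.016, -0.01 , -0.028]), 'grip_width': np.float64(0.094)}
top [ 0.238 -0.021  1.294] 506.0070361788374 0.9960319010416666
side [ 0.032 -0.961  1.14 ] 503.6588923994213 0.9959798177083333
```

View pics/top0.png

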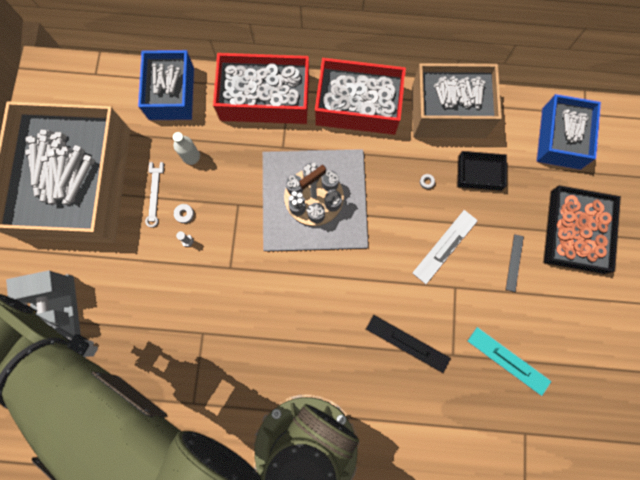

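View pics/side0.png

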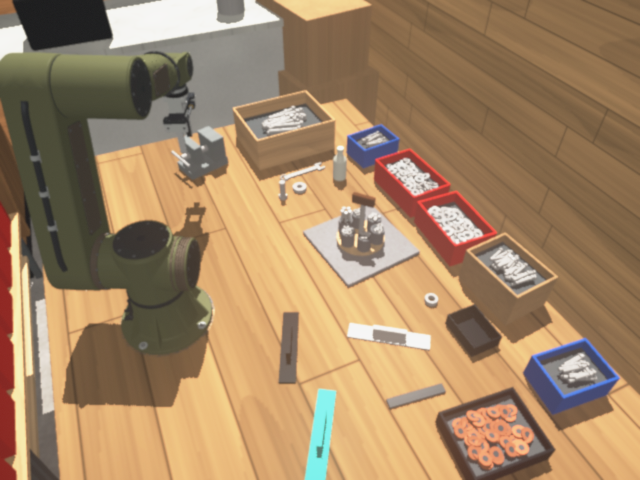

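Top view: three straightedge-shaped plates: silver (445,247), black (408,343), teal (508,360). The silver one fits "aluminium". The dark bar with no rib at (514,263) is the flat_bar. The carousel is on the grey board around (315,200). Next I'll measure and take one confirming crop.

```bash
cat > m.py <<'E'
from h import *
def rect(K,mask,z):
    cs,_=cv2.findContours(mask.astype(np.uint8),cv2.RETR_EXTERNAL,cv2.CHAIN_APPROX_NONE)
    c=max(cs,key=cv2.contourArea)[:,0]
    W=ray(K,c[:,0],c[:,1],z)[:,:2]
    (x,y),(w,h),a=cv2.minAreaRect((W*1000).astype(np.float32))
    if w>h: w,h,a=h,w,a+90   # a: direction of short side from x (deg)
    return np.array([x,y,w,h]),a%180
E
python3 - <<'E'
from m import *
z=np.load('top0.npz');p,d=z['p'],z['d'];K=cams.get_calibration('top')
P=cloud(K,d);h=cv2.cvtColor(p,cv2.COLOR_RGB2HSV)
u,v=np.meshgrid(np.arange(640),np.arange(480))
se=(h[...,1]<50)&(h[...,2]>120)&(u>400)&(u<490)&(v>200)&(v<300)
print('se',rect(K,se,.005))
bm=(h[...,1]<60)&(h[...,2]>60)&(u>245)&(u<385)&(v>135)&(v<260)&(P[...,2]<.03)
print('base',rect(K,cv2.morphologyEx(bm.astype(np.uint8),cv2.MORPH_CLOSE,np.ones((5,5))),.012))
print('floor z',np.median(P[300:320,480:500,2]),'se top',np.median(P[...,2][se]),P[...,2][se].max())
w=(u>260)&(u<370)&(v>148)&(v<250)
hm=w&(P[...,2]>.155);print('handle depth pts',hm.sum(),P[hm].mean(0), 'handle rect',rect(K,hm,.198))
bo=w&(P[...,2]>.095)&(P[...,2]<.15);print('bolt pts',bo.sum(),np.median(P[bo],0))
# jars: depth map of carousel
a=cv2.resize(p[140:260,250:380],None,fx=4,fy=4,interpolation=cv2.INTER_CUBIC)
b=cv2.resize(p[200:300,400:490],None,fx=3,fy=3,interpolation=cv2.INTER_CUBIC)
c=np.zeros((480,800,3),np.uint8);c[:,:520]=a;c[:300,525:795]=b
save(c,'crop1.png')
E
```

```text
se (array([ 531.13085938, -315.97613525,   46.16355133,  221.64697266]), 54.658016204833984)
base (array([627.1036377 ,  34.74349976, 270.60198975, 273.31793213]), 96.66095638275146)
floor z -6.186389196648238e-05 se top 0.005622222477372596 1.29440620162943
handle depth pts 347 [0.57982404 0.02984891 0.31559821] handle rect (array([619.81835938,  34.16741562,  27.60151863,  73.76435852]), 42.11259841918945)
bolt pts 174 [0.59647402 0.07011873 0.12287438]
```

View pics/crop1.png

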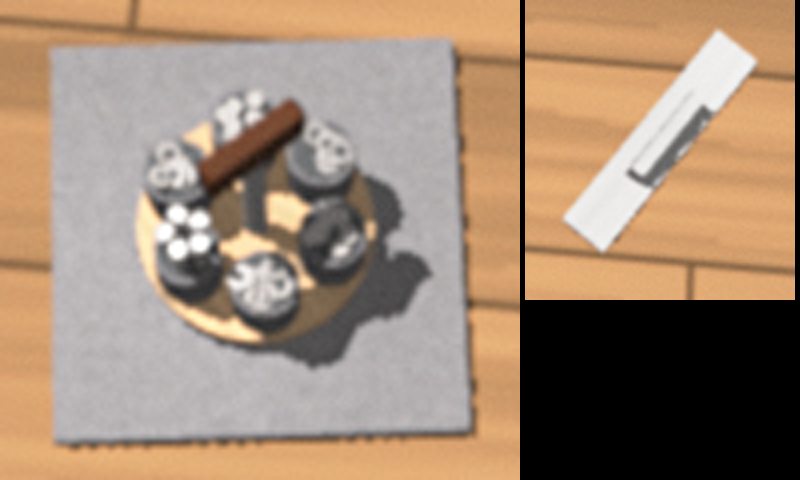

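The enlarged crop confirms it: the silver plate with an upright rib at crop (660,140) is the straightedge. The long bolts (white hex ends) are at crop (185,235) and the handle runs (205,180)–(292,110). I'll move towards the straightedge in two halves.

```bash
cat > go.py <<'E'
import sys
from h import *
def delta(x,y,z,yawdeg):
    o=get_obs();p=np.array(o['ee_pos']);a=o['eef_rot'][2]
    d=np.array([x,y,z])/1000-p;c,s=np.cos(a),np.sin(a)
    sp=(np.degrees(a)-yawdeg+180)%360-180
    print('t',round(o['time_s'],2),'p',np.round(p*1000,1),'yaw',round(np.degrees(a),2),'rot',np.round(o['eef_rot'],3),'f',np.round(o['force'],1),'grip',round(o['grip_width']*1000,1))
    print('need x %.4f y %.4f z %.4f spin %.2f'%(c*d[0]+s*d[1],-d[2],-s*d[0]+c*d[1],sp))
if __name__=='__main__': delta(*map(float,sys.argv[1:]))
E
python3 -m handwheel '[{"fingers":1,"x":-0.016,"y":0,"z":-0.015,"spin":1},{"fingers":1,"x":-0.045,"y":0,"z":-0.044,"spin":2},{"fingers":1,"x":-0.08,"y":0,"z":-0.078,"spin":3},{"fingers":1,"x":-0.115,"y":0,"z":-0.112,"spin":4},{"fingers":1,"x":-0.15,"y":0,"z":-0.146,"spin":5},{"fingers":1,"x":-0.185,"y":0,"z":-0.18,"spin":6},{"fingers":1,"x":-0.22,"y":0,"z":-0.214,"spin":7},{"fingers":1,"x":-0.255,"y":0,"z":-0.248,"spin":8},{"fingers":1,"x":-0.29,"y":0,"z":-0.282,"spin":9},{"fingers":1,"x":-0.32,"y":0,"z":-0.311,"spin":10}]' 30; python3 go.py 531 -316 200 54.7
```

```text
time_s: 1.1
ee_pos: [0.3767, 0.0867, 0.2015]
eef_rot: [-1.571, -0.0, 0.99]
force: [1.1, 1.0, 1.4]
grip_width: 0.0938
t 1.1 p [376.7  86.7 201.5] yaw 56.73 rot [-1.571 -0.     0.99 ] f [1.1 1.  1.4] grip 93.8
need x -0.2520 y 0.0015 z -0.3499 spin 2.03
```

```bash
python3 -m handwheel '[{"fingers":0.5,"x":-0.028,"y":0,"z":-0.039,"spin":1},{"fingers":0.5,"x":-0.056,"y":0,"z":-0.078,"spin":2},{"fingers":0.5,"x":-0.084,"y":0,"z":-0.117,"spin":2},{"fingers":0.5,"x":-0.112,"y":0,"z":-0.156,"spin":2},{"fingers":0.5,"x":-0.14,"y":0,"z":-0.195,"spin":2},{"fingers":0.5,"x":-0.168,"y":0,"z":-0.234,"spin":2},{"fingers":0.5,"x":-0.196,"y":0,"z":-0.273,"spin":2},{"fingers":0.5,"x":-0.224,"y":0,"z":-0.312,"spin":2},{"fingers":0.5,"x":-0.244,"y":0,"z":-0.34,"spin":2},{"fingers":0.5,"x":-0.252,"y":0,"z":-0.35,"spin":2}]'
python3 - <<'E'
from m import *
K,p,d=snap('wrist'); save(p,'w1.png'); np.savez('w1.npz',p=p,d=d)
h=cv2.cvtColor(p,cv2.COLOR_RGB2HSV)
P=cloud(K,d); ok=d>0
rib=ok&(abs(P[...,2]-.035)<.006)&(np.hypot(P[...,0]-.531,P[...,1]+.316)<.1)
pl=ok&(P[...,2]<.012)&(h[...,1]<60)&(h[...,2]>120)|rib
print('rib',rib.sum(),rect(K,rib,.035)); print('plate',rect(K,pl,.005))
# top view of base, arm now away
K,p,d=snap('top'); np.savez('top1.npz',p=p,d=d)
h=cv2.cvtColor(p,cv2.COLOR_RGB2HSV);P=cloud(K,d)
u,v=np.meshgrid(np.arange(640),np.arange(480))
bm=((h[...,1]<60)&(h[...,2]>40)&(u>245)&(u<385)&(v>135)&(v<260)&(d>0)&(abs(P[...,2]-.012)<.006)).astype(np.uint8)
# front edge: lowest mask row per column ; others likewise
def fit(pts):
    vx,vy,x,y=cv2.fitLine(pts.astype(np.float32),cv2.DIST_HUBER,0,.01,.01)[:,0];return np.array([vx,vy,x,y])
us=np.arange(275,356); vf=np.array([np.flatnonzero(bm[:,k]).max()+.5 for k in us]); vb=np.array([np.flatnonzero(bm[:,k]).min()-.5 for k in us])
vs=np.arange(165,236); ul=np.array([np.flatnonzero(bm[k]).min()-.5 for k in vs]); ur=np.array([np.flatnonzero(bm[k]).max()+.5 for k in vs])
for n,a,b in(('front',us,vf),('back',us,vb),('left',ul,vs),('right',ur,vs)):
    W=ray(K,a,b,.012)[:,:2]*1000; l=fit(W); print(n,'deg',np.degrees(np.arctan2(l[1],l[0])),'pt',l[2:])
E
python3 go.py 531 -316 200 54.7
```

```text
time_s: 2.1
ee_pos: [0.5315, -0.3162, 0.2002]
eef_rot: [-1.569, 0.0, 0.955]
force: [-0.7, 0.3, -0.4]
grip_width: 0.0705
rib 966 (array([ 530.10369873, -314.05480957,   11.18109035,   89.29894257]), 54.960716247558594)
plate (array([ 530.63220215, -313.91946411,   44.51800919,  220.14477539]), 54.733829498291016)
front deg -83.17198 pt [491.63684   19.356474]
back deg -83.136284 pt [761.7327   43.81181]
left deg 6.401848 pt [611.6661 169.8581]
right deg 6.627346 pt [633.95056  -98.487335]
t 2.2 p [ 531.2 -314.8  200.3] yaw 54.71 rot [-1.569  0.     0.955] f [-0.1  0.1  0.4] grip 70.6
need x -0.0010 y 0.0003 z -0.0005 spin 0.01
```

View pics/w1.png

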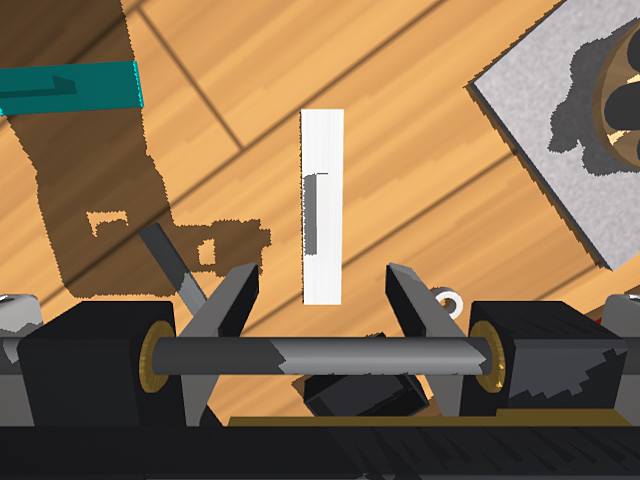

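Wrist picture: the silver plate is centred at about (322,207) with its rib between the jaws, and the washer and bin are clear. Next I descend and grasp.

```bash
python3 -m handwheel '[{"fingers":0.1,"x":0,"y":0.02,"z":0.001,"spin":0},{"fingers":0.1,"x":0,"y":0.045,"z":0.001,"spin":0},{"fingers":0.1,"x":0,"y":0.07,"z":0.001,"spin":0},{"fingers":0.1,"x":0,"y":0.095,"z":0.001,"spin":0},{"fingers":0.1,"x":0,"y":0.12,"z":0.001,"spin":0},{"fingers":0.1,"x":0,"y":0.14,"z":0.001,"spin":0},{"fingers":0.1,"x":0,"y":0.155,"z":0.001,"spin":0},{"fingers":0.1,"x":0,"y":0.165,"z":0.001,"spin":0},{"fingers":0.1,"x":0,"y":0.17,"z":0.001,"spin":0},{"fingers":0.1,"x":0,"y":0.171,"z":0.001,"spin":0}]' 30
python3 -m handwheel '[{"fingers":-1,"x":0,"y":0,"z":0,"spin":0},{"fingers":-1,"x":0,"y":0,"z":0,"spin":0},{"fingers":-1,"x":0,"y":0,"z":0,"spin":0},{"fingers":-1,"x":0,"y":0,"z":0,"spin":0},{"fingers":-1,"x":0,"y":0,"z":0,"spin":0},{"fingers":-1,"x":0,"y":0,"z":0,"spin":0},{"fingers":-1,"x":0,"y":0,"z":0,"spin":0},{"fingers":-1,"x":0,"y":0,"z":0,"spin":0},{"fingers":-1,"x":0,"y":0,"z":0,"spin":0},{"fingers":-1,"x":0,"y":0,"z":0,"spin":0}]' 40
python3 -m handwheel '[{"fingers":-1,"x":0,"y":-0.002,"z":0,"spin":0},{"fingers":-1,"x":0,"y":-0.006,"z":0,"spin":0},{"fingers":-1,"x":0,"y":-0.012,"z":0,"spin":0},{"fingers":-1,"x":0,"y":-0.02,"z":0,"spin":0},{"fingers":-1,"x":0,"y":-0.03,"z":0,"spin":0},{"fingers":-1,"x":0,"y":-0.04,"z":0,"spin":0},{"fingers":-1,"x":0,"y":-0.05,"z":0,"spin":0},{"fingers":-1,"x":0,"y":-0.06,"z":0,"spin":0},{"fingers":-1,"x":0,"y":-0.07,"z":0,"spin":0},{"fingers":-1,"x":0,"y":-0.07,"z":0,"spin":0}]'
python3 go.py 450 15.4 100 6.7
```

```text
time_s: 3.2
ee_pos: [0.5306, -0.3129, 0.0305]
eef_rot: [-1.571, 0.0, 0.957]
force: [-0.0, -0.6, -0.3]
grip_width: 0.0515
time_s: 4.2
ee_pos: [0.531, -0.3133, 0.0313]
eef_rot: [-1.572, -0.0, 0.957]
force: [-0.5, -0.2, 4.6]
grip_width: 0.0008
time_s: 5.2
ee_pos: [0.5311, -0.3134, 0.1022]
eef_rot: [-1.573, -0.0, 0.957]
force: [1.1, 0.5, -0.0]
grip_width: 0.0005
t 5.2 p [ 531.1 -313.4  102.2] yaw 54.81 rot [-1.573 -0.     0.957] f [ 1.1  0.5 -0. ] grip 0.5
need x 0.2219 y 0.0022 z 0.2558 spin 48.11
```

The fingers shut to nothing, so I missed it. Looking.

```bash
python3 - <<'E'
from m import *
K,p,d=snap('wrist'); P=cloud(K,d);ok=d>0;h=cv2.cvtColor(p,cv2.COLOR_RGB2HSV)
save(p,'w2.png');np.savez('w2.npz',p=p,d=d)
rib=ok&(abs(P[...,2]-.035)<.006)&(np.hypot(P[...,0]-.531,P[...,1]+.316)<.15)
pl=ok&(P[...,2]<.012)&(h[...,1]<60)&(h[...,2]>120)|rib
print('rib',rib.sum(),rect(K,rib,.035) if rib.sum() else''); print('plate',rect(K,pl,.005))
E
```

```text
rib 1261 (array([ 519.37353516, -303.90359497,   11.50830078,   61.05886459]), 54.867549896240234)
plate (array([ 500.57876587, -290.70037842,   44.35243225,  143.54119873]), 54.73246765136719)
```

View pics/w2.png

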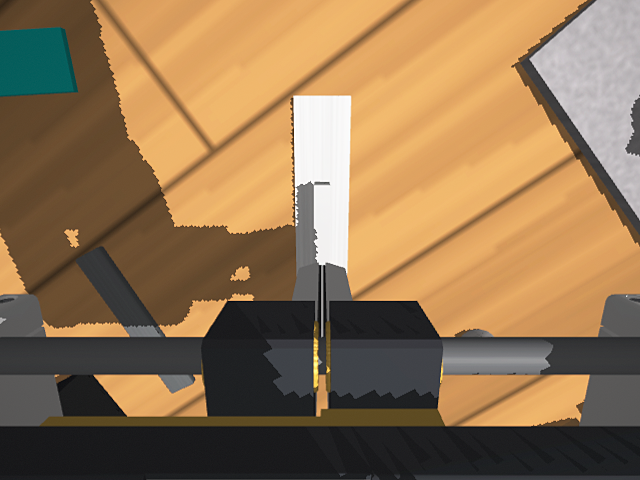

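```bash
python3 - <<'E'
from m import *
z=np.load('w2.npz');d=z['d'];K=cams.get_calibration('wrist');P=cloud(K,d)
for u,v in((305,270),(340,270),(308,280),(345,290),(322,268),(335,263),(308,220),(323,225),(323,250),(335,225),(335,130),(240,150)): print((u,v),np.round(P[v,u]*1000,1),z['p'][v,u])
z=np.load('w1.npz');print('side of rib etc')
print(np.round(np.array(K['view'])[:3,:3],3))
K2,p,d=snap('side'); P=cloud(K2,d)
V=np.array(K2['view']);q=V[:3,:3]@[.531,-.313,.06]+V[:3,3];u,v=int(K2['fx']*q[0]/q[2]+K2['cx']),int(K2['fy']*q[1]/q[2]+K2['cy']);print(u,v)
save(cv2.resize(p[v-60:v+60,u-75:u+75],None,fx=5,fy=5,interpolation=cv2.INTER_CUBIC),'s2.png')
E
```

```text
(305, 270) [ 518.6 -313.7  118.2] [102 101 100]
(340, 270) [ 528.8 -299.   118.5] [102 101 100]
(308, 280) [ 519.9 -312.1  131.7] [102 101 100]
(345, 290) [ 529.6 -298.5  143.5] [101 100 100]
(322, 268) [ 524.9 -307.5  110.5] [163 162 161]
(335, 263) [ 475.1 -272.8  284.3] [252 252 251]
(308, 220) [ 514.  -313.9    5.1] [116 116 116]
(323, 225) [ 519.3 -302.5   35.3] [242 241 241]
(323, 250) [ 535.3 -313.7   34.6] [242 240 240]
(335, 225) [ 530.6 -298.     4.3] [243 243 241]
(335, 130) [ 468.  -254.8    4.3] [248 248 247]
(240, 150) [ 436.5 -326.1   -0.8] [230 170 101]
side of rib etc
[[ 0.575  0.818  0.   ]
 [ 0.794 -0.559  0.238]
 [ 0.195 -0.136 -0.971]]
389 322
```

View pics/s2.png

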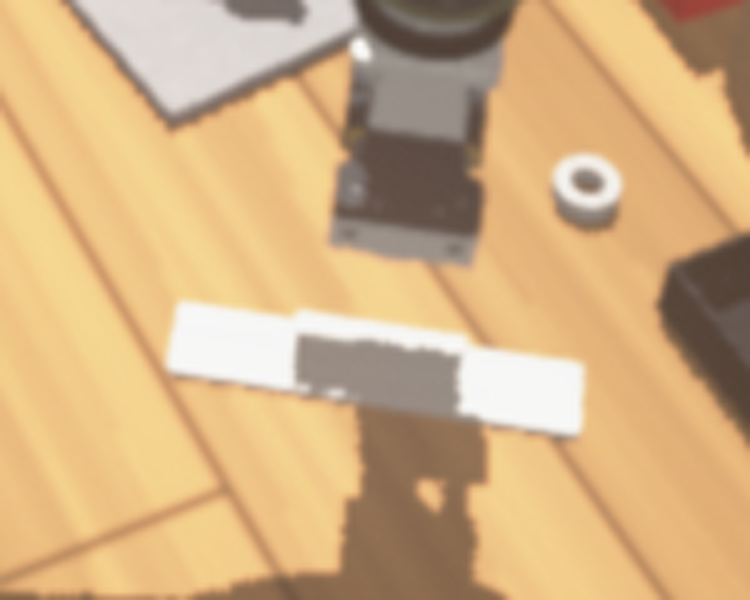

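The side view shows the plate undisturbed, with the gripper above it. The fingertip heights look wrong, so I'll measure where the tips really are.

```bash
python3 - <<'E'
from m import *
o=get_obs();print(o['ee_pos'],o['grip_width'],o['tau'].round(1),o['qpos'].round(3))
K,p,d=snap('wrist');P=cloud(K,d)
for r in range(256,300,3): print(r,[ (int(x)) if y>0 else 0 for x,y in zip(P[r,292:356:6,2]*1000,d[r,292:356:6])])
K,p,d=snap('side');P=cloud(K,d)
m=(d>0)&(np.hypot(P[...,0]-.531,P[...,1]+.3135)<.1)&(P[...,2]>.045)
q=P[m]*1000;print('side min z pct',np.percentile(q[:,2],[0,1,3,10,20]))
lo=q[q[:,2]<np.percentile(q[:,2],8)];print(lo.min(0),lo.max(0),lo.mean(0))
E
```

```text
[ 0.5305117  -0.31296573  0.10043065] 0.0004263012834655856 [  0.  -65.3 -33.8  -0.    0.1  -0. ] [-0.592  0.539  1.428  0.     1.175 -1.549]
256 [0, 4, 4, 4, 34, 35, 35, 4, 5, 5, 0]
259 [0, 4, 4, 5, 35, 35, 35, 4, 5, 4, -1]
262 [0, 4, 6, 4, 35, 35, 34, 4, 4, 5, 0]
265 [-1, 5, 5, 109, 109, 104, 109, 109, 3, 4, 0]
268 [0, 5, 114, 113, 113, 108, 113, 114, 114, 4, 0]
271 [0, 118, 117, 119, 118, 114, 118, 118, 118, 5, 1]
274 [0, 122, 124, 122, 122, 119, 122, 123, 123, 121, 0]
277 [0, 126, 127, 128, 127, 123, 127, 128, 128, 126, -1]
280 [0, 131, 130, 131, 131, 128, 131, 130, 131, 130, -1]
283 [0, 134, 135, 134, 135, 130, 133, 135, 134, 135, 0]
286 [-1, 139, 139, 139, 138, 134, 138, 138, 138, 138, -1]
289 [0, 142, 143, 141, 142, 137, 142, 141, 143, 142, 0]
292 [0, 145, 144, 144, 145, 137, 145, 145, 145, 144, -1]
295 [0, 149, 149, 148, 148, 138, 148, 148, 149, 148, 0]
298 [150, 152, 151, 150, 151, 138, 151, 151, 151, 151, 0]
side min z pct [115.86602897 207.85584129 220.43508396 243.80455861 277.26098065]
[ 455.0428458  -403.5265133   115.86602897] [ 565.58516433 -281.76070641  241.94672887] [ 498.37613718 -359.09901356  222.93962005]
```

The fingertips are really about 5 mm above the reported TCP height (104–107 mm seen, 100 reported), not 19 mm below it. At z=31 mm they closed just over the rib, which also explains the 4.6 N. Retrying about 21 mm lower, using the observed tip height.

```bash
python3 -m handwheel '[{"fingers":0,"x":0,"y":0,"z":0,"spin":0},{"fingers":0,"x":0,"y":0,"z":0,"spin":0},{"fingers":0,"x":0,"y":0,"z":0,"spin":0},{"fingers":0,"x":0,"y":0,"z":0,"spin":0},{"fingers":0,"x":0,"y":0.015,"z":0,"spin":0},{"fingers":0,"x":0,"y":0.03,"z":0,"spin":0},{"fingers":0,"x":0,"y":0.045,"z":0,"spin":0},{"fingers":0,"x":0,"y":0.055,"z":0,"spin":0},{"fingers":0,"x":0,"y":0.06,"z":0,"spin":0},{"fingers":0,"x":0,"y":0.06,"z":0,"spin":0}]' 40
python3 -m handwheel '[{"fingers":0,"x":0,"y":0.005,"z":0,"spin":0},{"fingers":0,"x":0,"y":0.01,"z":0,"spin":0},{"fingers":0,"x":0,"y":0.015,"z":0,"spin":0},{"fingers":0,"x":0,"y":0.02,"z":0,"spin":0},{"fingers":0,"x":0,"y":0.023,"z":0,"spin":0},{"fingers":0,"x":0,"y":0.026,"z":0,"spin":0},{"fingers":0,"x":0,"y":0.028,"z":0,"spin":0},{"fingers":0,"x":0,"y":0.029,"z":0,"spin":0},{"fingers":0,"x":0,"y":0.03,"z":0,"spin":0},{"fingers":0,"x":0,"y":0.03,"z":0,"spin":0}]'
python3 -m handwheel '[{"fingers":-1,"x":0,"y":0,"z":0,"spin":0},{"fingers":-1,"x":0,"y":0,"z":0,"spin":0},{"fingers":-1,"x":0,"y":0,"z":0,"spin":0},{"fingers":-1,"x":0,"y":0,"z":0,"spin":0},{"fingers":-1,"x":0,"y":0,"z":0,"spin":0},{"fingers":-1,"x":0,"y":0,"z":0,"spin":0},{"fingers":-1,"x":0,"y":0,"z":0,"spin":0},{"fingers":-1,"x":0,"y":0,"z":0,"spin":0},{"fingers":-1,"x":0,"y":0,"z":0,"spin":0},{"fingers":-1,"x":0,"y":0,"z":0,"spin":0}]' 40
```

```text
time_s: 6.4
ee_pos: [0.5303, -0.3128, 0.0395]
eef_rot: [-1.57, 0.0, 0.957]
force: [0.6, -1.1, -0.6]
grip_width: 0.0469
time_s: 7.4
ee_pos: [0.5305, -0.313, 0.0104]
eef_rot: [-1.571, 0.0, 0.956]
force: [-0.1, -0.2, 0.1]
grip_width: 0.0468
time_s: 8.4
ee_pos: [0.5306, -0.313, 0.0105]
eef_rot: [-1.571, 0.0, 0.957]
force: [-0.9, 0.5, 0.5]
grip_width: 0.012
```

Gripped at 12.0 mm, the rib's width. Now I'll lift and carry it.

```bash
python3 -m handwheel '[{"fingers":-1,"x":0,"y":-0.003,"z":0,"spin":0},{"fingers":-1,"x":0,"y":-0.008,"z":0,"spin":0},{"fingers":-1,"x":0,"y":-0.016,"z":0,"spin":0},{"fingers":-1,"x":0,"y":-0.024,"z":0,"spin":0},{"fingers":-1,"x":0,"y":-0.032,"z":0,"spin":0},{"fingers":-1,"x":0,"y":-0.04,"z":0,"spin":0},{"fingers":-1,"x":0,"y":-0.048,"z":0,"spin":0},{"fingers":-1,"x":0,"y":-0.055,"z":0,"spin":0},{"fingers":-1,"x":0,"y":-0.06,"z":0,"spin":0},{"fingers":-1,"x":0,"y":-0.06,"z":0,"spin":0}]'
python3 go.py 464 17 70 6.7
```

```text
time_s: 9.4
ee_pos: [0.5308, -0.3132, 0.0712]
eef_rot: [-1.572, -0.0, 0.957]
force: [0.2, -0.8, -2.4]
grip_width: 0.0114
t 9.4 p [ 530.8 -313.2   71.2] yaw 54.81 rot [-1.572 -0.     0.957] f [ 0.2 -0.8 -2.4] grip 11.4
need x 0.2313 y 0.0012 z 0.2449 spin 48.11
```

```bash
python3 -m handwheel '[{"fingers":-1,"x":0.006,"y":0,"z":0.006,"spin":2},{"fingers":-1,"x":0.022,"y":0,"z":0.023,"spin":6},{"fingers":-1,"x":0.045,"y":0,"z":0.048,"spin":11},{"fingers":-1,"x":0.072,"y":0,"z":0.077,"spin":17},{"fingers":-1,"x":0.1,"y":0,"z":0.106,"spin":23},{"fingers":-1,"x":0.128,"y":0,"z":0.135,"spin":29},{"fingers":-1,"x":0.156,"y":0,"z":0.165,"spin":35},{"fingers":-1,"x":0.184,"y":0,"z":0.195,"spin":40},{"fingers":-1,"x":0.21,"y":0,"z":0.222,"spin":45},{"fingers":-1,"x":0.225,"y":0,"z":0.238,"spin":48}]'
python3 -m handwheel '[{"fingers":-1,"x":0.004,"y":0,"z":0.009,"spin":0},{"fingers":-1,"x":0.004,"y":0.01,"z":0.009,"spin":0},{"fingers":-1,"x":0.004,"y":0.02,"z":0.009,"spin":0},{"fingers":-1,"x":0.004,"y":0.03,"z":0.009,"spin":0},{"fingers":-1,"x":0.004,"y":0.04,"z":0.009,"spin":0},{"fingers":-1,"x":0.004,"y":0.045,"z":0.009,"spin":0},{"fingers":-1,"x":0.004,"y":0.05,"z":0.009,"spin":0},{"fingers":-1,"x":0.004,"y":0.053,"z":0.009,"spin":0},{"fingers":-1,"x":0.004,"y":0.055,"z":0.009,"spin":0},{"fingers":-1,"x":0.004,"y":0.055,"z":0.009,"spin":0}]'
python3 go.py 464.2 17.1 10.5 6.7
cat > gap.py <<'E'
import sys
from m import *
K,p,d=snap('wrist');save(p,sys.argv[1]);P=cloud(K,d);np.savez('wl.npz',p=p,d=d)
h=cv2.cvtColor(p,cv2.COLOR_RGB2HSV)
pr=lambda w:(lambda q:(int(K['fx']*q[0]/q[2]+K['cx']),int(K['fy']*q[1]/q[2]+K['cy'])))(np.array(K['view'])[:3,:3]@w+np.array(K['view'])[:3,3])
print('se',pr([.4702,.0178,.005]),'frontmid',pr([.492,.02,.012]))
E
python3 gap.py w3.png
```

```text
time_s: 10.4
ee_pos: [0.4649, 0.0102, 0.0703]
eef_rot: [-1.571, 0.0, 0.117]
force: [0.3, -0.9, -3.0]
grip_width: 0.0116
time_s: 11.4
ee_pos: [0.4686, 0.0175, 0.0154]
eef_rot: [-1.571, 0.0, 0.119]
force: [0.1, -0.8, -2.9]
grip_width: 0.0115
t 11.4 p [468.6  17.5  15.4] yaw 6.81 rot [-1.571  0.     0.119] f [ 0.1 -0.8 -2.9] grip 11.5
need x -0.0045 y 0.0049 z 0.0002 spin 0.11
se (323, 270) frontmid (361, 275)
```

View pics/w3.png

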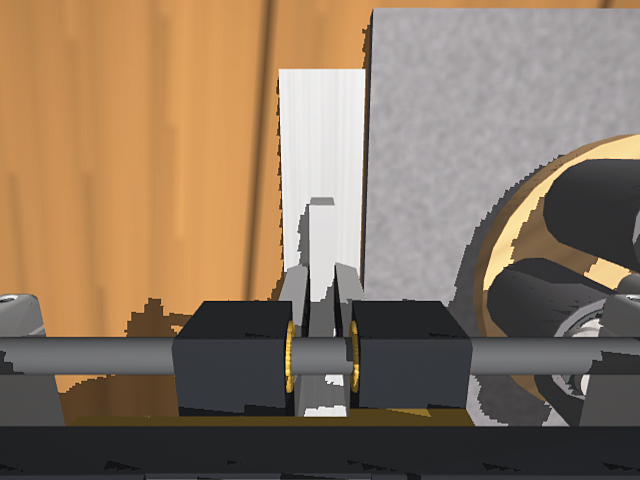

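Picture: the plate is parallel to the board's front face with a small gap (plate edge x≈365, board edge x≈371). I'll back off slightly, lower, then push in gently.

```bash
python3 -m handwheel '[{"fingers":-1,"x":-0.003,"y":0,"z":0,"spin":0},{"fingers":-1,"x":-0.003,"y":0.001,"z":0,"spin":0},{"fingers":-1,"x":-0.003,"y":0.002,"z":0,"spin":0},{"fingers":-1,"x":-0.003,"y":0.003,"z":0,"spin":0},{"fingers":-1,"x":-0.003,"y":0.004,"z":0,"spin":0},{"fingers":-1,"x":-0.003,"y":0.005,"z":0,"spin":0},{"fingers":-1,"x":-0.002,"y":0.005,"z":0,"spin":0},{"fingers":-1,"x":-0.001,"y":0.005,"z":0,"spin":0},{"fingers":-1,"x":0,"y":0.005,"z":0,"spin":0},{"fingers":-1,"x":0,"y":0.005,"z":0,"spin":0}]' 30
python3 -m handwheel '[{"fingers":-1,"x":0.0005,"y":0,"z":0,"spin":0},{"fingers":-1,"x":0.001,"y":0,"z":0,"spin":0},{"fingers":-1,"x":0.0012,"y":0,"z":0,"spin":0},{"fingers":-1,"x":0.0014,"y":0,"z":0,"spin":0},{"fingers":-1,"x":0.0016,"y":0,"z":0,"spin":0},{"fingers":-1,"x":0.0018,"y":0,"z":0,"spin":0},{"fingers":-1,"x":0.002,"y":0,"z":0,"spin":0},{"fingers":-1,"x":0.002,"y":0,"z":0,"spin":0},{"fingers":-1,"x":0.002,"y":0,"z":0,"spin":0},{"fingers":-1,"x":0.002,"y":0,"z":0,"spin":0}]'
cat > gap2.py <<'E'
from m import *
K,p,d=snap('wrist');P=cloud(K,d);np.savez('wl.npz',p=p,d=d)
h=cv2.cvtColor(p,cv2.COLOR_RGB2HSV);g=p.astype(int).mean(2)
a=np.radians(6.7);n=np.array([np.cos(a),np.sin(a)]);t=np.array([-n[1],n[0]])
# board left-front edge & plate right edge per row
u=np.arange(640);R=[]
for v in range(20,255,8):
    zz=P[v,:,2]; sel=(d[v]>0)
    b=np.flatnonzero(sel&(abs(zz-.012)<.0025)&(h[v,:,1]<40)&(g[v]>110)&(u>340))
    s=np.flatnonzero(sel&(zz<.0085)&(h[v,:,1]<40)&(g[v]>190)&(u<385))
    B=ray(K,b.min()-.5,v,.012)[0,:2] if len(b) else [np.nan]*2
    S=ray(K,s.max()+.5,v,.005)[0,:2] if len(s)>20 else [np.nan]*2
    S0=ray(K,s.min()-.5,v,.005)[0,:2] if len(s)>20 else [np.nan]*2
    R.append([v,np.dot(B,t),np.dot(B,n),np.dot(S,t),np.dot(S,n),np.dot(S0,n)])
R=np.array(R);R[:,1:]*=1000
print(np.round(R[::3],1))
for c,nm in((2,'board'),(4,'plate')):
    k=~np.isnan(R[:,c]);q=np.polyfit(R[k,c-1],R[k,c],1);print(nm,'slope deg',np.degrees(q[0]),'at t=40',np.polyval(q,40))
pl=(d>0)&(P[...,2]<.0085)&(P[...,2]>.002)&(h[...,1]<40)&(g>190)
Q=P[pl][:,:2]*1000;k=np.abs(Q@n-469)<30;print('plate far end t',np.percentile(Q[k]@t,99.8))
bd=(d>0)&(abs(P[...,2]-.012)<.003)&(h[...,1]<40)&(g>110);Q=P[bd][:,:2]*1000;print('board left t',np.percentile(Q@t,99.8))
E
python3 gap2.py
```

```text
time_s: 12.45
ee_pos: [0.4689, 0.0175, 0.0105]
eef_rot: [-1.571, -0.0, 0.119]
force: [0.1, 1.0, -1.7]
grip_width: 0.0119
time_s: 13.45
ee_pos: [0.4707, 0.0177, 0.0104]
eef_rot: [-1.571, -0.0, 0.119]
force: [-0.8, 0.3, -2.3]
grip_width: 0.012
[[ 20.   92.5 492.4   nan   nan   nan]
 [ 44.   82.2 492.3   nan   nan   nan]
 [ 68.   71.6 492.6   nan   nan   nan]
 [ 92.   60.7 492.5  61.8 491.4 448.1]
 [116.   49.4 492.4  50.1 491.2 447.8]
 [140.   37.8 492.3  38.  491.  448. ]
 [164.   25.7 492.7  25.5 490.3 448.3]
 [188.   13.3 492.6  12.6 490.2 447.9]
 [212.    0.5 492.5  -0.7 491.7 448.2]
 [236.  -12.8 492.3 -14.5 490.9 448.4]]
board slope deg 0.012818344001842324 at t=40 492.4639462052939
plate slope deg -0.1041099213574708 at t=40 490.6507011057989
plate far end t 72.6588032098491
board left t 99.37817938230258
```

Board yaw 6.7° confirmed; the gap is about 1.5 mm and the centring is within 2 mm. Pushing on until contact.

```bash
python3 -m handwheel '[{"fingers":-1,"x":0.0003,"y":0,"z":0,"spin":0},{"fingers":-1,"x":0.0006,"y":0,"z":0,"spin":0},{"fingers":-1,"x":0.0009,"y":0,"z":0,"spin":0},{"fingers":-1,"x":0.0012,"y":0,"z":0,"spin":0},{"fingers":-1,"x":0.0014,"y":0,"z":0,"spin":0},{"fingers":-1,"x":0.0016,"y":0,"z":0,"spin":0},{"fingers":-1,"x":0.0018,"y":0,"z":0,"spin":0},{"fingers":-1,"x":0.002,"y":0,"z":0,"spin":0},{"fingers":-1,"x":0.002,"y":0,"z":0,"spin":0},{"fingers":-1,"x":0.002,"y":0,"z":0,"spin":0}]'
python3 gap2.py|tail -4; python3 go.py 470 18 10 6.7
```

```text
time_s: 14.5
ee_pos: [0.4712, 0.0178, 0.0105]
eef_rot: [-1.571, 0.004, 0.119]
force: [-12.1, -1.4, 10.8]
grip_width: 0.012
board slope deg -0.09777677455487378 at t=40 492.45105971814536
plate slope deg -0.06858813716053816 at t=40 490.61112312047715
plate far end t 72.69040494040907
board left t 99.37816481065727
t 14.55 p [471.2  17.8  10.5] yaw 6.81 rot [-1.571  0.004  0.119] f [-12.5  -1.8  10.8] grip 11.7
need x -0.0012 y 0.0005 z 0.0003 spin 0.11
```

Contact: 12 N. Release gently, raise, and check.

```bash
python3 -m handwheel '[{"fingers":-0.5,"x":-0.0003,"y":0,"z":0,"spin":0},{"fingers":-0.5,"x":-0.0006,"y":0,"z":0,"spin":0},{"fingers":-0.5,"x":-0.0006,"y":0,"z":0,"spin":0},{"fingers":-0.3,"x":-0.0006,"y":0,"z":0,"spin":0},{"fingers":-0.3,"x":-0.0006,"y":0,"z":0,"spin":0},{"fingers":-0.3,"x":-0.0006,"y":-0.01,"z":0,"spin":0},{"fingers":-0.3,"x":-0.0006,"y":-0.03,"z":0,"spin":0},{"fingers":-0.3,"x":-0.0006,"y":-0.06,"z":0,"spin":0},{"fingers":-0.3,"x":-0.0006,"y":-0.1,"z":0,"spin":0},{"fingers":-0.3,"x":-0.0006,"y":-0.14,"z":0,"spin":0}]'
python3 gap2.py; python3 - <<'E'
from h import *
z=np.load('wl.npz');save(z['p'],'w4.png')
o=get_obs();print(o['ee_pos'],o['force'])
# board face visible? profile of one row
P=cloud(cams.get_calibration('wrist'),z['d'])
for v in(60,90,120,150): print(v,[(u,int(z['p'][v,u].mean()),round(P[v,u,2]*1000)) for u in range(335,365,2)])
E
```

```text
time_s: 15.55
ee_pos: [0.4716, 0.0179, 0.1526]
eef_rot: [-1.571, 0.0, 0.119]
force: [0.6, 0.2, -0.9]
grip_width: 0.0331
[[ 20.    nan   nan   nan   nan   nan]
 [ 44.    nan   nan   nan   nan   nan]
 [ 68.    nan   nan   nan   nan   nan]
 [ 92.   83.3 491.8   nan   nan   nan]
 [116.   63.2 492.2  63.8 491.8 448.7]
 [140.   42.4 492.6  42.6 489.4 448.4]
 [164.   21.  492.1  20.7 491.6 448.1]
 [188.   -1.2 492.5  -1.9 491.1 448.8]
 [212.  -24.  492.  -25.3 490.5 448.5]
 [236.  -47.7 492.4 -49.4 489.9 449.1]]
board slope deg -0.03035264256157928 at t=40 492.423554925789
plate slope deg 0.01365633588919494 at t=40 490.64336901322525
plate far end t 72.41868679821941
board left t 99.30432212158296
[0.47424112 0.01784715 0.15899755] [ 1.26352247 -0.53796088  7.17440191]
60 [(335, 162, 6), (337, 164, 5), (339, 163, 8), (341, 165, 9), (343, 165, 8), (345, 163, 6), (347, 162, 5), (349, 160, 7), (351, 160, 8), (353, 156, 7), (355, 153, 6), (357, 153, 7), (359, 154, 7), (361, 157, 7), (363, 155, 7)]
90 [(335, 164, 6), (337, 165, 6), (339, 166, 5), (341, 175, 6), (343, 60, 6), (345, 58, 6), (347, 188, 19), (349, 183, 20), (351, 178, 19), (353, 178, 17), (355, 180, 19), (357, 180, 18), (359, 179, 20), (361, 179, 18), (363, 181, 19)]
120 [(335, 240, 12), (337, 241, 12), (339, 239, 10), (341, 243, 12), (343, 255, 11), (345, 60, 11), (347, 199, 19), (349, 188, 18), (351, 180, 18), (353, 178, 19), (355, 175, 18), (357, 179, 18), (359, 185, 19), (361, 181, 19), (363, 184, 19)]
150 [(335, 240, 11), (337, 238, 11), (339, 238, 12), (341, 254, 10), (343, 94, 12), (345, 108, 18), (347, 181, 17), (349, 175, 19), (351, 180, 18), (353, 181, 19), (355, 176, 18), (357, 175, 20), (359, 175, 18), (361, 176, 19), (363, 178, 19)]
```

View pics/w4.png

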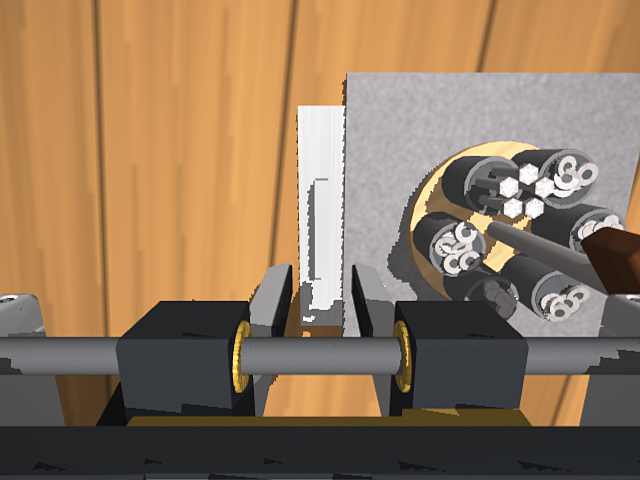

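The wrist view shows the plate against the board with just a seam line at x≈345. By measurement its left edge is n=448.5, so its right edge is 492.5, against the board front at 492.4: flush. The bolts are at (525,192). Now going above the handle.

```bash
python3 -m handwheel '[{"fingers":0.2,"x":0,"y":-0.04,"z":0,"spin":0},{"fingers":0.2,"x":0,"y":-0.08,"z":0,"spin":-3},{"fingers":0.2,"x":0,"y":-0.11,"z":0,"spin":-7},{"fingers":0.2,"x":0.02,"y":-0.13,"z":0,"spin":-12},{"fingers":0.2,"x":0.05,"y":-0.14,"z":0,"spin":-17},{"fingers":0.2,"x":0.08,"y":-0.14,"z":0,"spin":-22},{"fingers":0.2,"x":0.11,"y":-0.14,"z":0,"spin":-27},{"fingers":0.2,"x":0.135,"y":-0.14,"z":0,"spin":-31},{"fingers":0.2,"x":0.15,"y":-0.14,"z":0,"spin":-34},{"fingers":0.2,"x":0.155,"y":-0.14,"z":0,"spin":-34}]'
python3 -m handwheel '[{"fingers":0.2,"x":0,"y":0,"z":0,"spin":0},{"fingers":0.2,"x":0,"y":0,"z":0,"spin":0},{"fingers":0.2,"x":0,"y":0,"z":0,"spin":0},{"fingers":0.2,"x":0,"y":0,"z":0,"spin":0},{"fingers":0.2,"x":0,"y":0,"z":0,"spin":0},{"fingers":0.2,"x":0,"y":0,"z":0,"spin":0},{"fingers":0.2,"x":0,"y":0,"z":0,"spin":0},{"fingers":0.2,"x":0,"y":0,"z":0,"spin":0},{"fingers":0.2,"x":0,"y":0,"z":0,"spin":0},{"fingers":0.2,"x":0,"y":0,"z":0,"spin":0}]'
cat > hd.py <<'E'
from m import *
import sys
K,p,d=snap('wrist');P=cloud(K,d);save(p,sys.argv[1])
h=cv2.cvtColor(p,cv2.COLOR_RGB2HSV)
m=(d>0)&(abs(P[...,2]-.198)<.008)&(np.hypot(P[...,0]-.627,P[...,1]-.037)<.06)&(h[...,1]>70)
print('handle',m.sum(),rect(K,m,.198))
b=(d>0)&(P[...,2]>.108)&(P[...,2]<.132)&(np.hypot(P[...,0]-.627,P[...,1]-.037)<.09)&(h[...,1]<40)
q=np.median(P[b],0)*1000 if b.any() else None
print('bolts',b.sum(),q)
if q is not None: print('bolt dir deg',np.degrees(np.arctan2(q[1]-36.9,q[0]-626.9)),'r',np.hypot(q[1]-36.9,q[0]-626.9))
E
python3 hd.py w5.png;python3 go.py 626.9 36.9 163 41
```

```text
time_s: 16.6
ee_pos: [0.6266, 0.0364, 0.29]
eef_rot: [-1.57, 0.001, 0.713]
force: [0.5, -0.6, -0.3]
grip_width: 0.0563
time_s: 17.6
ee_pos: [0.6259, 0.0363, 0.2904]
eef_rot: [-1.571, -0.0, 0.712]
force: [-0.3, -0.3, 0.4]
grip_width: 0.0565
handle 1499 (array([626.46606445,  38.82308197,  15.80004978,  68.45616913]), 42.456092834472656)
bolts 547 [590.37504652  77.95740787 124.78257328]
bolt dir deg 131.65651235986545 r 54.95255196706601
t 17.65 p [625.9  36.2 290.4] yaw 40.8 rot [-1.571  0.     0.712] f [-0.2  0.4 -0.4] grip 56.5
need x 0.0012 y 0.1274 z -0.0001 spin -0.20
```

View pics/w5.png

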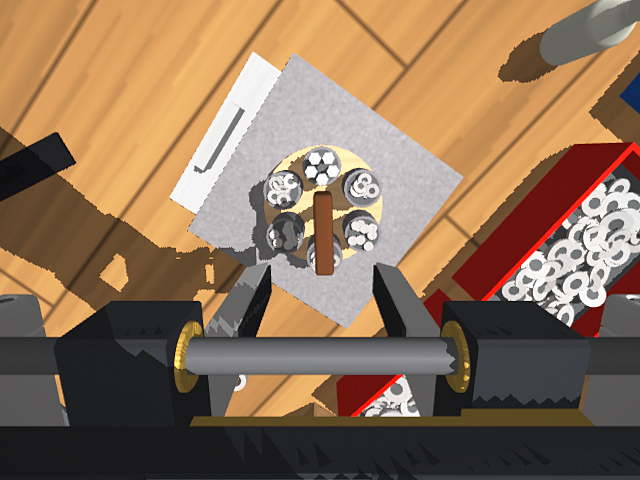

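The handle is at (323,235), between the jaws and lined up, with the bolts at (322,167) beyond its end. The turn needed is about +54°. Descend and grip.

```bash
python3 -m handwheel '[{"fingers":0,"x":0.0016,"y":0.01,"z":0.0006,"spin":-1.7},{"fingers":0,"x":0.0016,"y":0.03,"z":0.0006,"spin":-1.7},{"fingers":0,"x":0.0016,"y":0.05,"z":0.0006,"spin":-1.7},{"fingers":0,"x":0.0016,"y":0.07,"z":0.0006,"spin":-1.7},{"fingers":0,"x":0.0016,"y":0.085,"z":0.0006,"spin":-1.7},{"fingers":0,"x":0.0016,"y":0.1,"z":0.0006,"spin":-1.7},{"fingers":0,"x":0.0016,"y":0.112,"z":0.0006,"spin":-1.7},{"fingers":0,"x":0.0016,"y":0.12,"z":0.0006,"spin":-1.7},{"fingers":0,"x":0.0016,"y":0.126,"z":0.0006,"spin":-1.7},{"fingers":0,"x":0.0016,"y":0.127,"z":0.0006,"spin":-1.7}]'
python3 -m handwheel '[{"fingers":-1,"x":0,"y":0,"z":0,"spin":0},{"fingers":-1,"x":0,"y":0,"z":0,"spin":0},{"fingers":-1,"x":0,"y":0,"z":0,"spin":0},{"fingers":-1,"x":0,"y":0,"z":0,"spin":0},{"fingers":-1,"x":0,"y":0,"z":0,"spin":0},{"fingers":-1,"x":0,"y":0,"z":0,"spin":0},{"fingers":-1,"x":0,"y":0,"z":0,"spin":0},{"fingers":-1,"x":0,"y":0,"z":0,"spin":0},{"fingers":-1,"x":0,"y":0,"z":0,"spin":0},{"fingers":-1,"x":0,"y":0,"z":0,"spin":0}]' 30; python3 go.py 626.9 36.9 163 96.7
```

```text
time_s: 18.65
ee_pos: [0.6266, 0.0377, 0.1629]
eef_rot: [-1.57, 0.0, 0.742]
force: [-0.1, 0.2, 0.6]
grip_width: 0.0468
time_s: 19.65
ee_pos: [0.6266, 0.0375, 0.1637]
eef_rot: [-1.571, 0.001, 0.742]
force: [-4.9, -3.0, 3.6]
grip_width: 0.0161
t 19.65 p [626.6  37.5 163.7] yaw 42.5 rot [-1.571e+00  1.000e-03  7.420e-01] f [-4.9 -3.   3.6] grip 16.1
need x -0.0001 y 0.0007 z -0.0007 spin -54.20
```

Gripped at 16.1 mm. Turning.

```bash
python3 -m handwheel '[{"fingers":-1,"x":-0.0005,"y":0,"z":0,"spin":-1},{"fingers":-1,"x":-0.0005,"y":0,"z":0,"spin":-3},{"fingers":-1,"x":-0.0005,"y":0,"z":0,"spin":-6},{"fingers":-1,"x":-0.0005,"y":0,"z":0,"spin":-9},{"fingers":-1,"x":-0.0005,"y":0,"z":0,"spin":-12},{"fingers":-1,"x":-0.0005,"y":0,"z":0,"spin":-15},{"fingers":-1,"x":-0.0005,"y":0,"z":0,"spin":-18},{"fingers":-1,"x":-0.0005,"y":0,"z":0,"spin":-21},{"fingers":-1,"x":-0.0005,"y":0,"z":0,"spin":-24},{"fingers":-1,"x":-0.0005,"y":0,"z":0,"spin":-27}]'
python3 -m handwheel '[{"fingers":-1,"x":0,"y":0,"z":0,"spin":-3},{"fingers":-1,"x":0,"y":0,"z":0,"spin":-6},{"fingers":-1,"x":0,"y":0,"z":0,"spin":-9},{"fingers":-1,"x":0,"y":0,"z":0,"spin":-12},{"fingers":-1,"x":0,"y":0,"z":0,"spin":-15},{"fingers":-1,"x":0,"y":0,"z":0,"spin":-18},{"fingers":-1,"x":0,"y":0,"z":0,"spin":-21},{"fingers":-1,"x":0,"y":0,"z":0,"spin":-24},{"fingers":-1,"x":0,"y":0,"z":0,"spin":-26},{"fingers":-1,"x":0,"y":0,"z":0,"spin":-27}]'
python3 -m handwheel '[{"fingers":-1,"x":0,"y":0,"z":0,"spin":-0.2},{"fingers":-1,"x":0,"y":0,"z":0,"spin":-0.2},{"fingers":-1,"x":0,"y":0,"z":0,"spin":-0.2},{"fingers":-1,"x":0,"y":0,"z":0,"spin":-0.2},{"fingers":-1,"x":0,"y":0,"z":0,"spin":-0.2},{"fingers":-1,"x":0,"y":0,"z":0,"spin":-0.2},{"fingers":-1,"x":0,"y":0,"z":0,"spin":-0.2},{"fingers":-1,"x":0,"y":0,"z":0,"spin":-0.2},{"fingers":-1,"x":0,"y":0,"z":0,"spin":-0.2},{"fingers":-1,"x":0,"y":0,"z":0,"spin":-0.2}]'
cat > fin.py <<'E'
from m import *
import sys
K,p,d=snap('wrist');P=cloud(K,d);save(p,sys.argv[1])
h=cv2.cvtColor(p,cv2.COLOR_RGB2HSV);g=p.astype(int).mean(2)
a=np.radians(6.7);n=np.array([np.cos(a),np.sin(a)]);t=np.array([-n[1],n[0]])
b=(d>0)&(P[...,2]>.118)&(P[...,2]<.132)&(np.hypot(P[...,0]-.627,P[...,1]-.037)<.085)&(h[...,1]<40)&(g>150)
q=np.median(P[b],0)[:2]*1000;print('bolts',b.sum(),q,'n',q@n,'t',q@t)
c,_=cv2.minEnclosingCircle(np.argwhere(b)[:,::-1].astype(np.float32));w=ray(K,c[0],c[1],.125)[0,:2]*1000;print('circle',w,'n',w@n,'t',w@t)
pl=((d>0)&(P[...,2]<.010)&(h[...,1]<40)&(g>170)&(np.abs(P[...,:2]@n-.47)<.04)).astype(np.uint8)
rb=(d>0)&(abs(P[...,2]-.035)<.008)&(np.abs(P[...,:2]@n-.47)<.04)
print('plate',rect(K,cv2.morphologyEx(pl|rb.astype(np.uint8),cv2.MORPH_CLOSE,np.ones((7,7))),.005))
bd=(d>0)&(abs(P[...,2]-.012)<.005)&(h[...,1]<40)&(g>100)
Q=P[bd][:,:2]*1000;print('board n min, t range',np.percentile(Q@n,.3),np.percentile(Q@t,[.3,99.7]))
E
python3 fin.py w6.png; python3 go.py 626.9 36.9 163 96.7
```

```text
time_s: 20.65
ee_pos: [0.6264, 0.0373, 0.1637]
eef_rot: [-1.571, 0.0, 1.216]
force: [-2.9, -2.2, 3.8]
grip_width: 0.016
time_s: 21.65
ee_pos: [0.6264, 0.037, 0.1637]
eef_rot: [-1.571, 0.001, 1.686]
force: [-3.6, -3.1, 4.4]
grip_width: 0.0158
time_s: 22.65
ee_pos: [0.6264, 0.037, 0.1637]
eef_rot: [-1.571, 0.001, 1.688]
force: [-4.6, -3.7, 4.1]
grip_width: 0.0159
bolts 9 [577.1632073   48.31830168] n 578.8588893575015 t -19.349737757529436
circle [580.57292627  43.78075011] n 581.7159226753536 t -24.254115219911817
plate (array([473.04263306,  18.09587097,  46.41385651, 219.87471008]), 6.771501541137695)
board n min, t range 476.6243255698237 [-349.64125747   98.93761178]
t 22.7 p [626.4  37.  163.7] yaw 96.71 rot [-1.571e+00  1.000e-03  1.688e+00] f [-3.7 -4.2  5.4] grip 15.6
need x -0.0002 y 0.0007 z -0.0005 spin 0.01
```

View pics/w6.png

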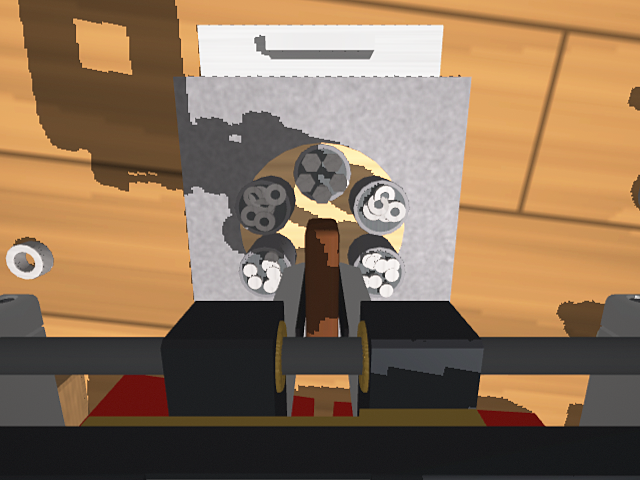

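The bolts at (322,173) look front-facing, and the plate lies along the board edge. The bolts are in shadow, so I'll refit without the brightness limit, and measure the handle and the seam.

```bash
python3 - <<'E'
from m import *
K,p,d=snap('wrist');P=cloud(K,d)
h=cv2.cvtColor(p,cv2.COLOR_RGB2HSV)
a=np.radians(6.7);n=np.array([np.cos(a),np.sin(a)]);t=np.array([-n[1],n[0]])
v,u=np.mgrid[:480,:640]
b=(d>0)&(P[...,2]>.11)&(P[...,2]<.135)&(v<215)&(v>130)&(u>280)&(u<365)
c,r=cv2.minEnclosingCircle(np.argwhere(b)[:,::-1].astype(np.float32))
for q in(np.median(P[b],0)[:2]*1000,ray(K,*c,.125)[0,:2]*1000):print('bolts',b.sum(),q.round(1),'n',q@n,'t',q@t,'dir',np.degrees(np.arctan2(q[1]-36.9,q[0]-626.9))%360)
hm=(d>0)&(abs(P[...,2]-.198)<.008)&(v<345)&(v>205)&(u>295)&(u<350)&(h[...,1]>70)
print('handle',hm.sum(),rect(K,hm,.198))
us=np.arange(210,435,5)
E1=[];E2=[]
for k in us:
    col=p[60:100,k].astype(int).mean(1); Z=P[60:100,k,2]; hh=h[60:100,k,1]
    s=np.flatnonzero((Z<.009)&(col>180)); e=np.flatnonzero(abs(Z-.012)<.002)
    dk=np.flatnonzero(col<140)
    E1.append(60+s.max() if len(s) else np.nan); E2.append(dk.min()+60 if len(dk) else np.nan)
print('plate last row',E1[::6],'dark row',E2[::6])
k=np.array(us);W=ray(K,k,np.array(E1)+.5,.005)[:,:2]*1000;g=~np.isnan(W[:,0]);print('plate seam n fit',np.polyfit(W[g]@t,W[g]@n,1),np.median(W[g]@n))
bd=[]
for kk in us:
    s=p[70:110,kk].astype(int);i=[j for j in range(8,40) if abs(s[j].mean()-s[j+0].mean())<1]
E
```

```text
bolts 1336 [575.5  32.7] n 575.3677773054917 t -34.70946293752625 dir 184.71881638134596
bolts 1336 [574.3  31.7] n 574.0555091865708 t -35.558010863215344 dir 185.6869370183575
handle 3669 (array([617.78363037,  36.61995316,  16.15386581,  54.2486496 ]), 96.77461814880371)
plate last row [np.int64(76), np.int64(76), np.int64(75), np.int64(76), np.int64(75), np.int64(76), np.int64(76), np.int64(75)] dark row [nan, nan, np.int64(76), nan, np.int64(76), nan, nan, np.int64(76)]
plate seam n fit [-1.32785906e-03  4.90867369e+02] 491.1841887652836
```

```bash
python3 -c "
from station import workorder,get_obs
print(workorder.hand_in(), get_obs()['time_s'])"
```

```text
the job is handed in; nothing more can be done
the job is handed in; nothing more can be done
```

The aluminium straightedge now lies flat against the carousel board's front edge, released. The carousel is turned so the long-bolt jar faces front, and the handle is still in the grip. I handed in at about 23 s of the 64 s allowed.

**Last checks**
- **Straightedge:** it runs parallel to the edge within about 0.1°, with no visible gap beyond a one-pixel seam. It is centred within about 2 mm. I pushed it in with about 12 N before letting go.
- **Carousel:** the handle measures 6.8°, against 6.7° for the board, gripped at 16 mm. A steady side force of about 6 N remains on the grip.

**Disagreements and gaps**
- **Jar direction:** judged from the bolts themselves, the jar direction is 1–2° short of square. My estimate of the axis is only good to about 1 mm, which is about 1°, so I trusted the handle.
- **First grasp:** it closed on air just above the rib. The fingertips sit about 5 mm above the reported TCP height, not 19 mm below it as described. I used the observed tip height from then on, and the straightedge was not visibly moved by the miss.
- **Other objects:** I kept the paths clear of them, but did not re-measure their positions at the end.

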